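# Stand and lock a wear template in a cam clamp

## Task

The steel wear template is leaning in the open cam clamp: tip it up so that it stands upright on its thin edge, flat against the tall back jaw. Then, with the cam lever still up, turn the wing nut clockwise until the pad just touches the template, and only after that flip the lever all the way down so that the template is locked upright. Leave the other things on the counter where they are.

Things in the scene. Friction and masses are not known exactly. Their poses are not given: they have to be found in the camera images.
- clamp: Bench cam clamp fixed to the counter. Origin at counter level; its y axis = clamping axis, z up. Steel bed 130 x 290 mm (y -140 to 150), top z = 12 mm. Grey nose block 60 mm wide in x, y -50 to 55, top z = 67 mm, wing nut on top. Behind it a small carriage with the cam lever between ears (tops z = 66) at y about -105. A flat pad comes out of the nose block towards +y, low over the bed; back jaw at y = 90 to 93.
- back_jaw: Fixed upright steel jaw plate on the bed, 120 mm wide (x), 95 mm tall, 14 mm thick. Origin at the middle of the foot of its flat face, on the bed's top; axes parallel to the clamp's. The face looks to -y, towards the pad. Its setting along the clamp's y varies by 3 mm.
- template_mid (a point): Middle of the loose steel wear template: stepped plate 110 mm wide (own x; 66 mm above height 85), 10 thick (own y), 130 tall (own z), 0.65 to 0.92 kg. It starts on the bed at the back jaw's foot, leaning 24 deg (top to clamp -y) on the nose block's edge. Push its upper part to +y; it then stands by itself. Flat against the jaw, this point is 5 mm in front of the jaw's face, 65 mm above the bed.
- wing_nut (a joint): Angle of the wing nut, rad, growing clockwise seen from above (0 to 6.2; starts at 0 to 0.5). Each rad clockwise moves the pad, and with it the carriage and cam lever, 5 mm towards the back jaw (31 mm a turn). It turns stiffly (0.14 N m) and stays where it is left. At 0 its wing lies along the clamp's x axis.
- nut_grip (a point): Point on the wing nut's vertical axis at the height to grip it, 26 mm above the nose block's top. The wing is an upright flat bar 52 mm long, 12 mm thick, from 12 to 34 mm above the block, on a 12 mm stud; the point turns with the nut and its x axis lies along the bar.
- cam_lever (a joint): Angle of the cam lever, rad: 0 = upright (open), 1.6 = all the way down, lying level towards the clamp's -y (locked). Starts at 0 to 0.25. The whole swing moves the pad 6 mm towards the back jaw, in proportion. Stiff (0.15 N m, up to 0.09 more from the pad); it stays where it is left.
- lever_tip (a point): Middle of the round cross-bar (18 mm diameter, 24 mm long along the clamp's x axis) at the end of the cam lever, 76 mm from the pivot. The lever's arm below it is 16 mm wide and 9 mm thick.
- lever_pivot (a point): Point on the cam lever's axis, 50 mm above the counter; the axis is parallel to the clamp's x axis. A fingertip pushes the lever from its +y side, over and down towards the clamp's -y.
- pad_face (a point): Middle of the front of the flat steel pad (34 mm wide, 14 mm tall, 10 mm above the bed), which faces the back jaw. The template's 10 mm go between it and the jaw. At the start 18 to 25 mm from the jaw's face, that is 8 to 15 mm short of the upright template.
- pad_spring (a joint): How far the sprung pad is pressed back on its stem, m: 0 = free, 0.010 = solid. 2 N to start, then 2.5 N a mm. If the pad just touches while the lever is up, flipping the lever presses it back by 5 to 6 mm (about 16 N), the right lock force.
- holder_mid (a point): Bystander: middle of the bronze shoe holder, a channel 110 x 50 x 34 mm, on the counter.
- buffer_mid (a point): Bystander: middle of the grey rubber buffer block, 75 x 55 x 45 mm.
- scraper_mid (a point): Bystander: middle of the brass scraper with orange handle, 200 mm long, lying flat.
- tin_mid (a point): Bystander: middle of a steel tin, 66 mm diameter, 55 mm tall.
- spanner_mid (a point): Bystander: a point on the steel spanner lying on the counter.
- spacer_mid (a point): Bystander: middle of a flat steel ring, 56 mm diameter, 12 mm tall.
- shim_mid (a point): Bystander: middle of a flat brass block, 60 x 40 x 15 mm.
There are look-alikes about, which are no part of the job. Of the things like the part that bears template_mid, leave any that is blue or purple; of the rest the smaller one is meant.

How it is judged (in metres and radians):
On the way, in this order (a step that is already met when the one before it is completed fails the run):
1. the template stands upright on the bed, flat against the back jaw (lean under 4 degrees, within 4 mm), lever still up (angle between template_mid's own z axis and vertical below 0.07 rad and y of template_mid in the frame of back_jaw above -0.009 m and z of template_mid in the frame of back_jaw between 0.061 and 0.069 m and angle between the y axis of template_mid and the y axis of back_jaw, either way round below 0.07 rad and value of joint cam_lever below 0.6 rad), for 0.3 s.
2. with the lever still up, the pad is set to the template: within 2.5 mm of touching it, and not pressed back by more than 2.5 mm (all of step 1 and y of pad_face in the frame of back_jaw above -0.0125 m and value of joint pad_spring below 0.0025 m), for 0.3 s.
3. the cam lever is flipped all the way down (value of joint cam_lever above 1.45 rad), for 0.3 s.
At the end, for the whole second after the job is handed in: The lever is all the way down (over 1.45 of 1.6 rad), the pad presses on the template and is pressed back by 2.5 to 9 mm, and the template is at rest, upright on the bed (within 4 degrees), flat against the back jaw (within 4 mm and 4 degrees) (value of joint cam_lever above 1.45 rad and value of joint pad_spring between 0.0025 and 0.009 m and angle between template_mid's own z axis and vertical below 0.07 rad and y of template_mid in the frame of back_jaw above -0.009 m and z of template_mid in the frame of back_jaw between 0.061 and 0.069 m and angle between the y axis of template_mid and the y axis of back_jaw, either way round below 0.07 rad and contact force between pad_spring and template above 4 N and linear speed of template below 0.02 m/s); the robot touches nothing.
It fails at once if one of the other things on the counter (bronze shoe holder, rubber buffer block, scraper, tin, spanner, steel ring, brass block) is shifted by more than 30 mm (distance of any of holder_mid, buffer_mid, scraper_mid, tin_mid, spanner_mid, spacer_mid, shim_mid from where it was at the start of the episode above 0.03 m).
It also fails if it takes over 70 s, if anything falls off the work surface, if the arm or the gripper's body presses on something with over 40 N, if the wrist force passes 120 N, or if a joint passes its speed limit or range.

## Robot

A 6-joint arm with a two-finger parallel gripper is mounted at the origin on the work surface. World frame = base frame: x ahead of the robot, y to its left, z up, the work surface at z = 0. Lengths are in mm, angles in rad, forces in N, time in s.
With the tool pointing down it reaches from about 325 to 875 mm from the base axis. Payload 4.4 kg.
Tool frame: the origin (TCP) lies on the centre line of the jaws, within the pads' length; the fingertips stand ahead of it and the grasp point (between the pads) lies 6 mm ahead of it (ctrl.tcp_to_tips is the z of the fingertips in the tool frame, in mm); z points along the fingers, y is the direction in which the jaws open and shut (so a half turn about z gives the same grasp; the last joint's range is limited). The gripper opens to 85 mm and grips with 20 to 120 N. Pads are 22 mm wide; open, the fingers measure 114 mm over their backs; the gripper's body (76 mm by 85 mm) begins 54 mm behind the grasp point. The pads swing forward as they close: fully open they stand 13 mm farther back than shut.
Start: joints at [1.062, 0.207, 1.542, -0, 1.393, -0.15], TCP at [201.921, 538.382, 256.282] pointing down, gripper open.
Joint ranges: [-2.73, 2.73], [-0.86, 2.22], [0.23, 2.46], [-1.11, 4.25], [0.08, 2.63], [-2.82, 2.82]. Speed limits (rad/s): [2.79, 2.79, 3.14, 3.14, 3.14, 3.14].

## Interface

Orientations are given as a 3x3 rotation matrix whose columns are the frame's x, y, z axes.
In Python, from plant import ctrl, sensors, optics gives the robot as it stands. Calls block until the motion is done:
- ctrl.move_ptp(position, orientation): joint-space move of the TCP to a pose.
- ctrl.move_l(position, rot=None, vel=150, threshold=None): straight line of the TCP; rot=None keeps the orientation; vel is the mean speed in mm/s. With threshold (N) it stops when the force on the tool has changed by that much, and returns True; else False.
- ctrl.set_joints(angles): joint-space move.
- ctrl.gripper_to(opening, force=None): finger opening in mm; force is the grip in N (None keeps the last); returns when the fingers have stopped.
- ctrl.hold(seconds).
- ctrl.solve_ik(position, orientation): joint angles nearest the present ones, or None.
- sensors.read_state(): the state.
- optics.grab_frame(name): name is "side" or "top"; returns (picture, depth): 420x560x3 uint8, red, green, blue; 420x560 float32, mm along the optical axis (not along the pixel's ray), 0 where there is no reading.
- optics.camera_params(name): a dict with "mtx" (3x3 intrinsics, pixels), "R" (3x3) and "t" (3): a world point X has camera coordinates R X + t. Camera axes: x right, y down, z forward; pixel columns grow to the right and rows downward; lengths in mm; the calibration is good to about 2 mm. A picture is of the moment at which its call begins. camera_params takes no time and is no camera call.
A pose or a line that the arm cannot do raises ctrl.MotionError and nothing moves.
- ctrl.finish_job(): hands the job in, once; it reports no verdict.
The state is a dict: "t": time; "q": joint angles; "qvel": joint speeds; "tau": joint torques, N m; "eef_pos": TCP position; "eef_rot": TCP orientation; "force": force on the tool from outside, world axes, zero at the start; "wrist_torque": the same for the moment, N m; "grip_width": finger opening in mm.
Only numpy, scipy, OpenCV 4.12 (cv2) and the standard library are available. Lean on these libraries where they do the work, as an engineer would, in place of code of your own. Each camera call takes 0.05 s, during which the arm holds its last target. There are 200 camera calls.

## Working session

There is one attempt and no reset: what is moved stays moved. The work goes in short steps, each a Python script; the robot and the scene stay as the last script left them, time stands still between calls to the robot, and variables do not carry over. Pictures are saved under pics/ and viewed, about 8 in all and at most 12, crops included, and the job is handed in when it is done.

```bash
ls; mkdir -p pics; python3 - <<'E'
from plant import ctrl, sensors, optics
import cv2,numpy as np
for n in("top","side"):
    p,d=optics.grab_frame(n); np.savez(f"{n}0.npz",p=p,d=d)
    cv2.imwrite(f"pics/{n}0.png",p[:,:,::-1]); c=optics.camera_params(n); print(n,c["mtx"].tolist(),(-c["R"].T@c["t"]).round(),c["R"].round(3).tolist())
print(sensors.read_state()["t"],ctrl.tcp_to_tips)
E
```

```text
pics
top [[462.84258333748306, 0.0, 279.36434244727565], [0.0, 462.84258333748306, 204.00990361335874], [0.0, 0.0, 1.0]] [ 420.   90. 1063.] [[-0.008, -1.0, -0.006], [-0.994, 0.009, -0.105], [0.105, 0.005, -0.994]]
side [[379.38688202294844, 0.0, 279.0044213391876], [0.0, 379.38688202294844, 215.47760115666], [0.0, 0.0, 1.0]] [500. 581. 714.] [[-1.0, 0.004, -0.007], [0.007, 0.779, -0.626], [0.003, -0.626, -0.779]]
0.1 25.0
```

View pics/top0.png

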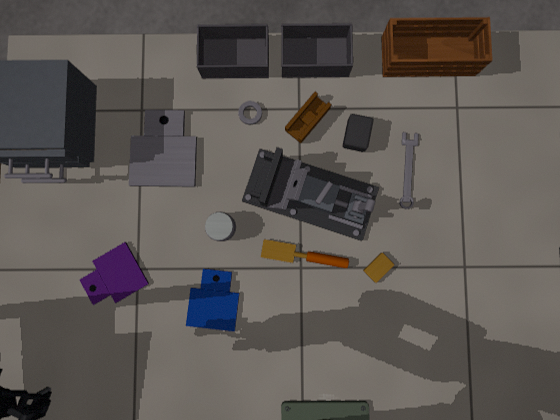

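View pics/side0.png

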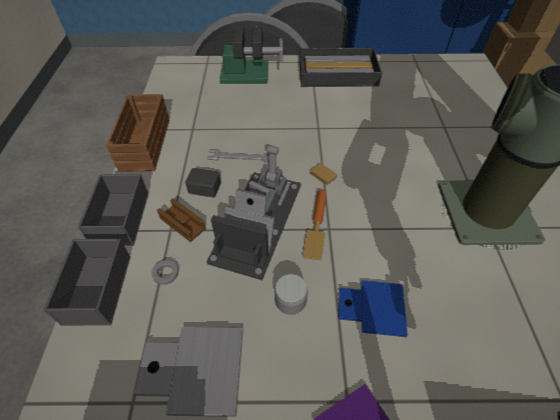

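The top view shows four template-like parts: leaning grey plate in the clamp (295,185), large grey one (163,150), blue (213,300), purple (115,273). The one in the clamp is grey and smaller than the flat grey one, so it is the one meant. I'll confirm this in an enlarged crop.

```bash
python3 - <<'E'
import cv2,numpy as np
t=np.load("top0.npz")["p"][140:245,235:385,::-1]; s=np.load("side0.npz")["p"][140:280,200:310,::-1]
g=lambda a:(255*(a/255.)**0.6).astype(np.uint8)
t=cv2.resize(g(t),None,fx=5.3,fy=5.3,interpolation=cv2.INTER_CUBIC); cv2.imwrite("pics/tc.png",t)
s=cv2.resize(g(s),None,fx=4.2,fy=4.2,interpolation=cv2.INTER_CUBIC); cv2.imwrite("pics/sc.png",s)
E
```

```text
(no output)
```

View pics/tc.png

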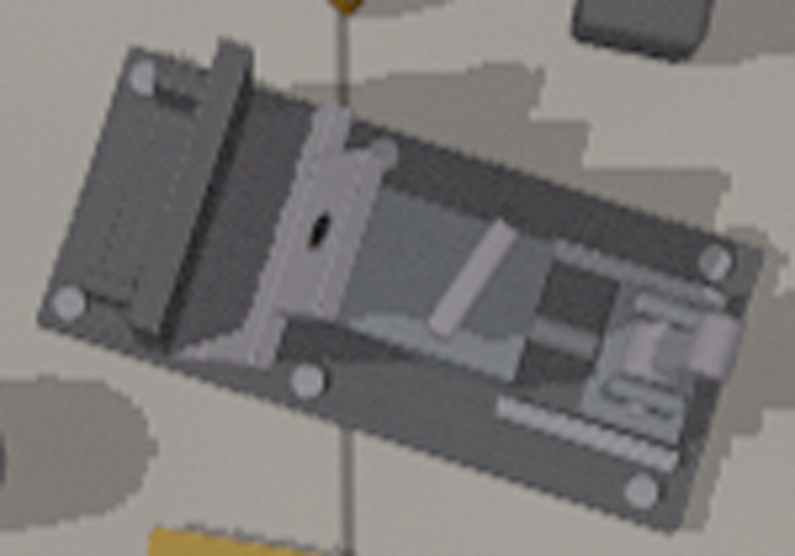

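View pics/sc.png

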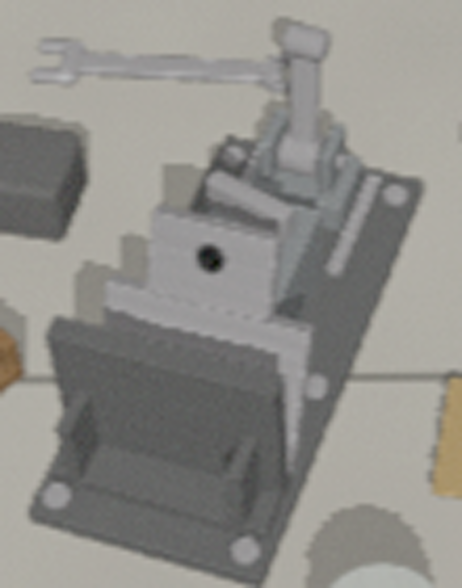

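The crops confirm it: a light grey stepped plate with a hole at top-crop (320,230), leaning on the nose block. The jaw is at (205,190), the wing at (475,280) and the lever tip at (715,345). Bed corners are at (130,45), (38,322), (680,532) and (765,250).

```bash
cat > h.py <<'E'
import numpy as np, cv2
from plant import ctrl, sensors, optics
def ray(n,u,v):
    c=optics.camera_params(n); d=c["R"].T@np.linalg.solve(c["mtx"],[u,v,1.]); return -c["R"].T@c["t"],d
def onz(n,u,v,z):
    o,d=ray(n,u,v); return o+d*(z-o[2])/d[2]
def cloud(n,d):
    c=optics.camera_params(n); v,u=np.mgrid[:420,:560]
    P=np.stack([u,v,np.ones_like(u)],-1)@np.linalg.inv(c["mtx"]).T*d[...,None]
    X=(P-c["t"])@c["R"]; X[d<=0]=np.nan; return X
E
cat > a.py <<'E'
from h import *
C=np.array([onz("top",235+a/5.3-.4,140+b/5.3-.4,12) for a,b in[(130,45),(38,322),(680,532),(765,250)]])
print(C.round(1).tolist(),[np.linalg.norm(C[i]-C[(i+1)%4]).round(1) for i in range(4)])
# side view corners (crop scale 4.2, offset 200,140)
S=np.array([onz("side",200+a/4.2-.4,140+b/4.2-.4,12) for a,b in[(32,515),(262,585),(423,182),(228,136)]]); print("side",S.round(1).tolist())
y=(C[0]+C[1]-C[2]-C[3]);y/=np.linalg.norm(y);x=np.cross(y,[0,0,1])
x2=C[0]+C[3]-C[1]-C[2]; print("yaw y",np.degrees(np.arctan2(*y[1::-1])), "yaw x",np.degrees(np.arctan2(*x2[1::-1])))
o=C.mean(0)-5*y; o[2]=0; print("origin",o)
np.savez("fr.npz",o=o,x=x,y=y)
R=np.stack([x,y,[0,0,1]])
for n in("top","side"):
    z=np.load(n+"0.npz"); L=(cloud(n,z["d"])-o)@R.T
    L=L.reshape(-1,3); L=L[np.isfinite(L[:,0])]; L=L[(abs(L[:,0])<70)&(L[:,1]>-160)&(L[:,1]<155)&(L[:,2]>5)]
    pr=lambda t,m:print(n,t,m.sum(),L[m].min(0).round(1),np.median(L[m],0).round(1),L[m].max(0).round(1)) if m.any() else 0
    X,Y,Z=L.T
    pr("bed",(Z<17)); pr("jawtop",(abs(Z-107)<5)&(Y>80)&(Y<115)); pr("jaw back/face",(Z>40)&(Z<98)&(Y>75)&(Y<120))
    pr("nosetop",(abs(Z-67)<5)&(Y<40)&(Y>-50)&(abs(X)<32)); pr("wing",(abs(Z-100)<6)&(abs(Y)<35)&(Z>90)); pr("tip",(Z>112)&(Y<-60)); pr("plate",(Z>80)&(Y>20)&(Y<75))
    m=(abs(Z-100)<7)&(Y>-40)&(Y<26)&(Z>92)&(abs(X)<40)
    if m.any(): r=cv2.minAreaRect(L[m][:,:2].astype(np.float32)); print("wing rect",r)
E
python3 a.py
```

```text
[[661.3, 140.9, 12.0], [540.1, 181.1, 12.0], [447.5, -93.0, 12.0], [568.6, -133.0, 12.0]] [np.float64(127.7), np.float64(289.3), np.float64(127.5), np.float64(289.2)]
side [[659.0, 144.9, 12.0], [539.5, 186.7, 12.0], [448.4, -89.2, 12.0], [568.4, -130.0, 12.0]]
yaw y 71.31323593459884 yaw x -18.27942750512839
origin [552.76617061  19.25740639   0.        ]
top bed 3111 [ -66.5 -152.3    5. ] [-23.4 -33.5  10.9] [ 64.5 150.4  17. ]
top jawtop 375 [-61.3  91.3 102.4] [ -2.2  98.4 105.8] [ 57.4 105.3 110.9]
top jaw back/face 215 [-61.3  75.2  40.1] [-7.3 91.5 62.3] [ 54.9 119.9  97.6]
top nosetop 812 [-31.6 -49.8  62. ] [-2.7 -5.3 65.8] [28.6 27.3 71.8]
top wing 140 [-26.4 -30.9  94.7] [ -1.6 -19.7  99.1] [ 23.4  -8.7 102.7]
top tip 103 [ -13.8 -123.1  118.3] [  -2.6 -113.9  130.4] [  10.2 -106.   136.2]
top plate 624 [-60.6  27.4  80.1] [ -6.1  46.6 108.7] [ 49.6  61.5 135.5]
wing rect ((-1.8885345458984375, -19.616069793701172), (11.666691780090332, 50.87516403198242), 74.37996673583984)
side bed 1586 [ -66.5 -138.2    5. ] [-43.1  36.3  12.1] [ 64.1 153.3  17. ]
side jawtop 398 [-60.8  92.2 102.1] [ -2.6 101.9 106.7] [ 58.9 108.5 109.5]
side jaw back/face 878 [-61.2  75.7  40.1] [ -5.3 106.7  69.9] [ 58.8 119.7  98. ]
side nosetop 123 [-31.4 -47.6  62.4] [-26.4 -21.1  66.7] [26.6 26.1 69.3]
side wing 120 [-26.1 -27.5  94. ] [ -3.7 -15.  100.4] [ 22.4  -4.9 103.6]
side tip 100 [ -13.3 -118.2  112.1] [  -2.1 -107.5  129.3] [  10.3 -102.3  135.3]
side plate 1011 [-60.4  27.8  80. ] [ -6.6  50.4 103.6] [ 50.   64.5 136. ]
wing rect ((-2.7387638092041016, -17.002885818481445), (13.389762878417969, 50.18041229248047), 72.58384704589844)
```

```bash
cat >> h.py <<'E'
yaw=np.radians(71.5); ey=np.array([np.cos(yaw),np.sin(yaw),0]); ex=np.cross(ey,[0,0,1]); EZ=np.array([0,0,1.])
_f=np.load("fr.npz"); O=_f["o"]-2*_f["x"]+1.5*_f["y"]; Rc=np.stack([ex,ey,EZ],1)
W=lambda x,y,z: O+Rc@np.array([x,y,z],float)          # clamp -> world
def down(a):  # tool down, tool y at angle a (rad, ccw from clamp x)
    ty=np.cos(a)*ex+np.sin(a)*ey; return np.stack([np.cross(ty,-EZ),ty,-EZ],1)
def st():
    s=sensors.read_state(); return round(s["t"],2),(Rc.T@(s["eef_pos"]-O)).round(1),(Rc.T@np.array(s["force"])).round(1),round(s["grip_width"],1),np.array(s["q"]).round(2)
E
python3 - <<'E'
from h import *
print("O",O)
for a in(0,np.pi): print(a,ctrl.solve_ik(W(-3,14,130),down(a)))
q=[(a,ctrl.solve_ik(W(0,-18,99),down(a))) for a in np.arange(-np.pi*1.5,np.pi*1.5,.5)]
for a,s in q: print(round(a,2),None if s is None else np.round(s[5],2))
E
```

```text
O [551.35219322  21.3191212    0.        ]
0 [-9.20057444e-02  2.99675089e-01  1.70744900e+00 -4.44089210e-16
  1.13446856e+00  2.30880167e-01]
3.141592653589793 None
-4.71 -1.4
-4.21 -1.9
-3.71 -2.4
-3.21 None
-2.71 None
-2.21 2.38
-1.71 1.88
-1.21 1.38
-0.71 0.88
-0.21 0.38
0.29 -0.12
0.79 -0.62
1.29 -1.12
1.79 -1.62
2.29 -2.12
2.79 -2.62
3.29 None
3.79 2.67
4.29 2.17
```

```bash
python3 - <<'E'
from h import *
ctrl.gripper_to(30,40)
ctrl.move_ptp(W(-3,12,210),down(0)); 
print(ctrl.move_l(W(-3,12,126),vel=120,threshold=10),st())
print(ctrl.move_l(W(-3,60,124),vel=50,threshold=15),st())
print(ctrl.move_l(W(-3,76,122),vel=20,threshold=7),st())
ctrl.hold(.2); print(st())
ctrl.move_l(W(-3,55,124),vel=80); ctrl.move_l(W(-3,10,215),vel=200)
ctrl.move_ptp(W(0,-18,190),down(1.30))
for n in("top","side"):
    p,d=optics.grab_frame(n); np.savez(f"{n}1.npz",p=p,d=d)
print(st())
a=np.load("side1.npz")["p"][110:310,160:360]; b=np.load("top1.npz")["p"][130:250,235:395]
g=lambda a:(255*(a[:,:,::-1]/255.)**0.6).astype(np.uint8)
cv2.imwrite("pics/p1.png",np.hstack([cv2.resize(g(a),(400,400)),cv2.resize(g(b),(400,400*120//160)).copy() if 0 else cv2.resize(g(b),(400,400))]))
E
```

```text
False (3.73, array([ -2.3,  12.3, 126.7]), array([ 0.9, -0. ,  1.1]), 29.8, array([-0.1 ,  0.3 ,  1.71, -0.  ,  1.13,  0.23]))
True (4.53, array([ -2.3,  56.9, 126.7]), array([-0.3, -0.3,  0.2]), 29.9, array([-0.02,  0.34,  1.66,  0.  ,  1.14,  0.3 ]))
True (5.22, array([ -2.8,  68.5, 124.4]), array([-0.9, -0.1,  4.5]), 29.8, array([0.  , 0.35, 1.65, 0.  , 1.14, 0.32]))
(5.42, array([ -2.9,  68. , 124.4]), array([-0.4, -0.3,  4.3]), 29.9, array([0.  , 0.35, 1.65, 0.  , 1.14, 0.32]))
(7.72, array([ -0.2, -17.8, 189.7]), array([ 0.1, -0. ,  0.7]), 29.9, array([-0.15,  0.21,  1.68,  0.  ,  1.25, -1.13]))
```

View pics/p1.png

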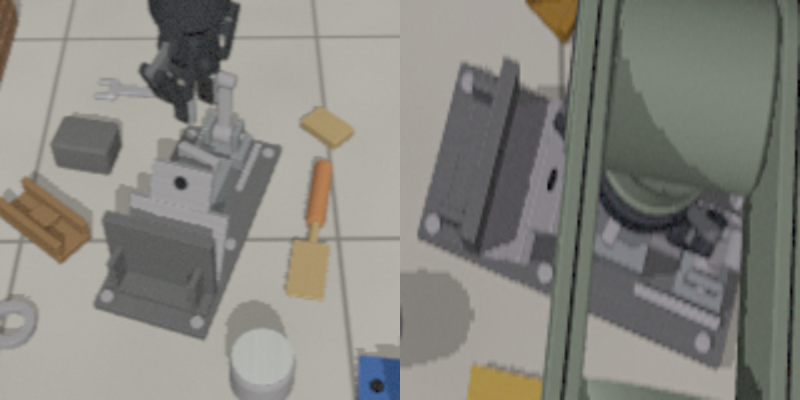

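The plate leaned back again (side half, hole at (180,183)), so I stopped short on a force blip. I'll measure its pose, then push further with a higher threshold.

```bash
cat > prof.py <<'E'
from h import *
def prof(tag,n="side",x0=-20,x1=20):
    L=(cloud(n,np.load(tag)["d"])-O)@Rc; L=L.reshape(-1,3); L=L[np.isfinite(L[:,0])]
    for z in range(64,146,8):
        m=(L[:,0]>x0)&(L[:,0]<x1)&(abs(L[:,2]-z)<4)&(L[:,1]>15)&(L[:,1]<112)
        if m.any(): print(z,m.sum(),np.percentile(L[m,1],[2,50,98]).round(1))
E
python3 - <<'E'
from prof import *
prof("side0.npz");print();prof("side1.npz"); print(); prof("top0.npz","top")
E
```

```text
64 35 [103.6 105.  106.4]
72 97 [ 61.3  65.3 106.3]
80 100 [ 57.2  61.7 106.1]
88 104 [ 54.   58.7 106.4]
96 110 [ 50.4  54.7 106.6]
104 187 [ 47.   96.2 106.2]
112 87 [ 42.6  46.9 104.2]
120 65 [39.1 42.5 45.7]
128 86 [27.9 38.4 42.3]
136 44 [30.5 35.5 38.1]

64 41 [ 64.4 105.1 106.5]
72 89 [ 60.8  64.9 106.2]
80 109 [ 57.1  61.5 106. ]
88 106 [ 53.   57.4 106.4]
96 109 [ 49.2  53.7 106.5]
104 198 [ 45.5  96.1 105.9]
112 80 [ 40.6  44.4 104.2]
120 71 [36.7 40.  42.8]
128 101 [26.9 35.5 39.1]
136 12 [31.4 34.1 36.6]

64 114 [15.3 22.7 90. ]
72 36 [17.2 62.1 90. ]
80 44 [55.7 58.8 90. ]
88 29 [52.2 54.5 90.2]
96 34 [49.2 51.5 90.1]
104 150 [ 45.9  94.6 103.5]
112 37 [ 41.7  45.1 101.3]
120 35 [38.3 41.  43.2]
128 80 [26.  32.1 39. ]
136 40 [26.5 31.5 35.2]
```

```bash
python3 - <<'E'
from h import *
ctrl.move_ptp(W(-3,10,200),down(0)); 
ctrl.move_l(W(-3,10,124),vel=150)
print(ctrl.move_l(W(-3,62,122),vel=50),st())
for y in np.arange(64,84,2):
    r=ctrl.move_l(W(-3,y,120),vel=20,threshold=18); s=st(); print(r,s[1],s[2])
    if r or s[2][1]<-12: break
ctrl.hold(.2); print(st())
p,d=optics.grab_frame("side"); np.savez("side2.npz",p=p,d=d)
from prof import prof
prof("side2.npz")
E
```

```text
False (10.79, array([ -3.9,  62.5, 121.2]), array([-0.5, -0.3, -0.3]), 29.8, array([-0.01,  0.35,  1.66,  0.  ,  1.13,  0.31]))
False [ -3.7  63.9 119.1] [ 0.1 -0.4  0.1]
False [ -3.   66.1 120. ] [-0.2  1.   0.6]
False [ -2.9  67.9 120. ] [ 0.1 -0.5  0.5]
False [ -3.   68.4 120.1] [ 0.2 -5.8  1.7]
False [ -2.9  69.6 120.2] [-0.5 -8.6  3.6]
False [ -2.8  70.4 120.2] [ -0.9 -11.4   3.9]
False [ -2.8  70.6 120.3] [ -1.8 -17.7   6.1]
(12.78, array([ -2.8,  70.6, 120.3]), array([ -1.5, -16.8,   5.4]), 30.3, array([ 0.01,  0.36,  1.65, -0.01,  1.14,  0.34]))
64 64 [ 17.1 104.4 106.4]
72 34 [ 20.5 105.3 106.7]
80 43 [104.2 105.6 106.8]
88 40 [103.9 105.5 106.5]
96 40 [103.5 105.3 106.5]
104 127 [ 90.8 101.5 106.4]
112 64 [ 67.3  92.5 106.2]
120 44 [63.8 92.7 93.9]
128 50 [62.  93.  94.2]
136 58 [65.2 93.2 94.9]
144 109 [64.7 88.6 94.4]
```

```bash
python3 - <<'E'
from h import *
from prof import prof
ctrl.move_l(W(-3,66,121),vel=10); print(st())
ctrl.move_l(W(-3,60,121),vel=15); print(st())
ctrl.hold(.3)
p,d=optics.grab_frame("side"); np.savez("side3.npz",p=p,d=d)
p2,d2=optics.grab_frame("top"); np.savez("top3.npz",p=p2,d=d2)
prof("side3.npz")
g=lambda a:(255*(a[:,:,::-1]/255.)**0.6).astype(np.uint8)
cv2.imwrite("pics/p3.png",cv2.resize(g(np.hstack([p[110:270,190:320],p2[110:270,240:370]])),None,fx=3,fy=3))
E
```

```text
(13.99, array([ -3. ,  66.1, 121. ]), array([-0.4, -1. ,  0.5]), 30.1, array([-0.  ,  0.35,  1.66,  0.  ,  1.13,  0.32]))
(14.54, array([ -3. ,  59.9, 121. ]), array([ 0.2, -0.3,  0.3]), 29.9, array([-0.01,  0.35,  1.66,  0.  ,  1.13,  0.31]))
64 44 [ 22.9 105.1 106.6]
72 42 [ 15.9 105.1 106.5]
80 39 [103.9 105.6 107.3]
88 39 [104.3 105.3 106.3]
96 61 [ 83.1 104.8 106.6]
104 174 [ 83.2  98.1 106.3]
112 62 [ 57.3  83.9 102.5]
120 44 [53.  84.  85.1]
128 50 [50.4 83.9 85.8]
136 69 [52.5 83.6 85.5]
144 107 [52.7 78.5 85.1]
```

View pics/p3.png

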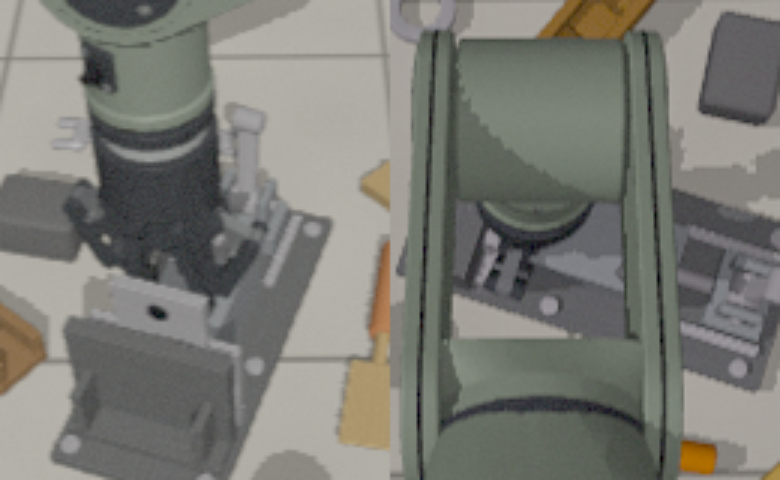

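The side half shows the plate upright but about 8 mm off the jaw (+y face at 84, jaw at about 92), with its hole at (157,312). The high push only tipped it over the jaw's top edge. I'll push lower so the foot slides home.

```bash
cat >push.py <<'E'
from h import *
from prof import prof
import sys
z=float(sys.argv[1])
print(ctrl.move_l(W(-3,59.5,z),vel=30,threshold=8),st())
for y in np.arange(62,82,2):
    r=ctrl.move_l(W(-3,y,z),vel=20,threshold=25); s=st(); print(r,s[1],s[2])
    if r or s[2][1]<-20: break
p,d=optics.grab_frame("side"); np.savez("side4.npz",p=p,d=d); prof("side4.npz")
y=s[1][1]
ctrl.move_l(W(-3,y-5,z),vel=10); ctrl.move_l(W(-3,y-10,z),vel=20); ctrl.hold(.3)
p,d=optics.grab_frame("side"); np.savez("side5.npz",p=p,d=d)
print("after",st()); prof("side5.npz")
E
python3 push.py 101
```

```text
False (15.76, array([ -3. ,  59.5, 101. ]), array([-0.2, -0.6,  0.2]), 29.8, array([-0.01,  0.37,  1.68,  0.  ,  1.09,  0.31]))
False [ -2.8  62.3 101.3] [-0.3 -0.3 -0.1]
False [ -3.   64.2 101.1] [-0.6  0.4 -0.3]
False [ -3.   66.1 101. ] [-0.2  0.2  0.4]
False [ -3.   67.2 100.9] [-0.3 -4.6  0.6]
False [ -3.   68.  100.9] [-0.5 -8.   3.1]
False [ -3.   68.1 101. ] [ -1.6 -14.2   4. ]
False [ -3.   68.2 101.1] [ -1.5 -20.5   7.6]
64 45 [ 21.4 105.  106.8]
72 40 [ 23.6 105.2 106.4]
80 39 [104.3 105.5 106.5]
88 40 [104.  105.4 106.5]
96 41 [103.7 105.5 106.5]
104 136 [ 91.1 100.3 106.5]
112 56 [ 59.1  92.5 103.1]
120 42 [63.6 92.9 94.4]
128 42 [65.6 93.9 95.2]
136 44 [76.7 94.7 95.8]
144 101 [80.4 89.9 96. ]
after (19.57, array([ -3. ,  58.3, 101. ]), array([-0.3, -0.9,  0.2]), 29.7, array([-0.02,  0.37,  1.68,  0.  ,  1.09,  0.31]))
64 60 [ 15.6 104.9 106.4]
72 48 [ 18.  105.  106.5]
80 44 [103.7 105.5 106.6]
88 35 [103.7 105.4 106.2]
96 44 [ 47.5 105.3 106.6]
104 131 [ 54.4 100.3 106.4]
112 75 [ 49.6  92.1 105.9]
120 48 [53.9 92.4 94. ]
128 54 [53.4 93.2 94.7]
136 49 [67.3 94.2 95.8]
144 107 [70.2 89.3 96. ]
```

Now the plate leans 5° over the jaw's top edge, with its foot still about 8 mm out. I'll straddle the nose block with open fingers, tilt the tool 25° and push the wide lower part of the plate.

```bash
cat >push2.py <<'E'
from h import *
from prof import prof
th=np.radians(25); tz=Rc@np.array([0,np.sin(th),-np.cos(th)]); ty=ex; R=np.stack([np.cross(ty,tz),ty,tz],1)
P=lambda y,z: W(-2,y,z)-25*tz      # pose for nominal tip centre at (y,z)
ctrl.move_l(W(-3,50,175),vel=120)
ctrl.gripper_to(85)
ctrl.move_ptp(P(52,125),R)
print(ctrl.move_l(P(56,50),vel=60,threshold=8),st())
for y in np.arange(58,90,2):
    r=ctrl.move_l(P(y,50),vel=20,threshold=22); s=st(); print(y,r,s[2])
    if r or s[2][1]<-16: break
ctrl.hold(.3)
p,d=optics.grab_frame("side"); np.savez("side6.npz",p=p,d=d); prof("side6.npz")
g=lambda a:(255*(a[:,:,::-1]/255.)**0.6).astype(np.uint8)
cv2.imwrite("pics/p6.png",cv2.resize(g(p[110:290,170:340]),None,fx=3,fy=3))
E
python3 push2.py
```

```text
False (22.86, array([-1.6, 45.5, 73.2]), array([-0.7,  0.4,  0.6]), 85.1, array([-0.26,  0.38,  1.81,  0.53,  0.99, -0.24]))
58 False [-0.9  0.1 -0.1]
60 False [ 0.2 -0.2 -0.5]
62 False [ 0.  -0.1 -0.4]
64 False [-0.3 -0.2 -0.2]
66 False [0.  0.3 0.4]
68 False [-0.3  0.3 -0.3]
70 False [-0.6  0.6 -0.3]
72 False [ 0.5  0.2 -0.7]
74 False [-0.  -0.1 -0.3]
76 False [-1.6 -7.4  2.4]
78 False [ -3.5 -15.    6.6]
80 False [ -5.5 -21.5  10.9]
64 107 [ 15.5  26.9 106.2]
72 61 [ 17.5 104.7 106.5]
80 35 [104.3 105.6 106.3]
88 41 [104.1 105.2 106.6]
96 41 [103.7 105.3 106.8]
104 146 [ 90.7 100.4 106.2]
112 43 [ 91.2  92.1 105.2]
120 67 [51.  92.5 93.9]
128 98 [49.3 52.4 94.9]
136 91 [44.6 50.5 95.3]
144 141 [43.2 87.7 96. ]
```

View pics/p6.png

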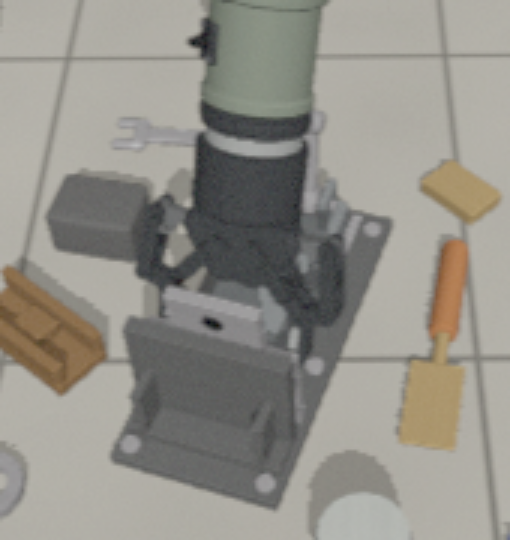

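```bash
python3 - <<'E'
from prof import *
for f in("side5.npz","side6.npz"):
  L=(cloud("side",np.load(f)["d"])-O)@Rc; L=L.reshape(-1,3); L=L[np.isfinite(L[:,0])]
  m=(L[:,1]>84)&(L[:,1]<98)&(L[:,2]>110)&(L[:,2]<148)&(abs(L[:,0])<40); Q=L[m]
  f2=Q[Q[:,2]<137]; A=np.c_[f2[:,0],f2[:,2]-107,np.ones(len(f2))]; print(f,len(f2),np.linalg.lstsq(A,f2[:,1],rcond=None)[0],Q[:,2].max(), Q[Q[:,2]>140].mean(0) )
  # plate side edge on -x side below shoulder
  e=L[(L[:,0]<-48)&(L[:,0]>-64)&(L[:,1]>55)&(L[:,1]<92)]
  for z in range(16,100,10):
    k=e[abs(e[:,2]-z)<5]
    if len(k): print(z,len(k),np.percentile(k[:,0],[5,50]).round(1),np.percentile(k[:,1],[2,50,98]).round(1))
E
```

```text
side5.npz 228 [1.80458152e-02 1.02943471e-01 9.12980491e+01] 144.21424484099825 [ -3.65347775  90.59968095 141.68534929]
16 40 [-63.4 -58.5] [55.8 73.4 89.2]
26 8 [-57.9 -57.5] [74.4 79.4 83.6]
36 7 [-57.7 -57.4] [75.3 82.4 83.6]
46 6 [-57.8 -57.1] [81.2 83.6 85.7]
56 4 [-57.8 -57.2] [79.6 80.6 85.6]
66 7 [-57.7 -57.4] [79.  85.  86.8]
76 5 [-57.8 -57.2] [78.6 84.4 85.2]
86 5 [-57.3 -57.1] [82.8 83.8 88.5]
96 14 [-57.4 -54.8] [81.2 83.  89.6]
side6.npz 234 [1.90682887e-02 1.00507541e-01 9.13719826e+01] 144.36513570746231 [ -3.44539762  90.76426586 141.76912336]
16 46 [-62.6 -59.3] [55.7 74.1 91.9]
26 8 [-57.6 -57.3] [76.2 82.6 84.2]
36 8 [-57.7 -57.4] [74.4 82.  83.3]
46 6 [-57.5 -57.1] [80.8 83.1 85.6]
56 5 [-57.5 -57.3] [79.7 80.1 86.6]
66 7 [-57.6 -57.3] [73.9 79.9 85.7]
76 21 [-58.7 -57.3] [56.7 69.6 85.2]
86 31 [-58.5 -55.2] [59.3 66.8 86.4]
96 40 [-58.5 -54.2] [58.9 64.9 89.9]
```

The image shows the fingers straddling the block with the plate still tilted over the jaw (hole at (212,322)). The fingers press down on the plate with about 11 N, which jams its foot. I'll add upward drag while pushing.

```bash
cat > push3.py <<'E'
from h import *
th=np.radians(25); tz=Rc@np.array([0,np.sin(th),-np.cos(th)]); ty=ex; R=np.stack([np.cross(ty,tz),ty,tz],1)
P=lambda y,z: W(-2,y,z)-25*tz
def lean():
  p,d=optics.grab_frame("side"); L=(cloud("side",d)-O)@Rc; L=L.reshape(-1,3); L=L[np.isfinite(L[:,0])]
  m=(L[:,1]>80)&(L[:,1]<98)&(L[:,2]>111)&(L[:,2]<137)&(abs(L[:,0]+3)<31); f=L[m]
  A=np.c_[f[:,0],f[:,2]-107,np.ones(len(f))]; k=np.linalg.lstsq(A,f[:,1],rcond=None)[0]
  return "yaw %.3f lean+y %.3f y@107 %.1f"%tuple(k), k
E
python3 - <<'E'
from push3 import *
print(lean()[0])
for dz in (1,2,3,4,5,6,7,8):
    ctrl.move_l(P(80+dz/4,50+dz),vel=20,threshold=None); s=st(); l,k=lean(); print(dz,s[1],s[2],l)
    if k[1]<.03: break
print(st()[0])
E
```

```text
yaw 0.003 lean+y 0.107 y@107 91.6
1 [-1.8 64.6 72.6] [ -3.1 -21.    6.1] yaw -0.004 lean+y 0.115 y@107 91.3
2 [-2.  65.7 72.7] [  0.3 -15.2  -1.7] yaw -0.005 lean+y 0.077 y@107 91.3
3 [-2.3 66.7 73.4] [  0.5 -11.9  -4.6] yaw -0.002 lean+y 0.049 y@107 91.3
4 [-2.6 67.1 74.2] [  1.5 -10.6  -5.7] yaw 0.002 lean+y 0.030 y@107 91.5
27.46
```

Upward drag works; the lean went from 0.11 to 0.03 rad. I'll continue.

```bash
python3 - <<'E'
from push3 import *
for dz in (5,6,7,8,9,10):
    ctrl.move_l(P(80+dz/4+(dz-4)*.75,50+dz),vel=20); s=st(); l,k=lean(); print(dz,s[1],s[2],l)
    if k[1]<.006 or s[2][1]<-20: break
y=80+dz/4+(dz-4)*.75
ctrl.move_l(P(y-8,50+dz),vel=20); ctrl.move_l(P(y-16,50+dz),vel=50); ctrl.hold(.2); print(lean()[0])
ctrl.move_l(P(52,130),vel=120); ctrl.gripper_to(40); 
print(lean()[0],st())
E
```

```text
5 [-2.9 68.1 75. ] [  1.  -10.   -6.1] yaw -0.002 lean+y 0.005 y@107 91.3
yaw -0.004 lean+y -0.005 y@107 91.3
yaw -0.003 lean+y -0.002 y@107 91.3 (30.21, array([ -2. ,  41.5, 152.6]), array([-0.2, -0. ,  0.6]), 40.0, array([-0.27,  0.25,  1.78,  0.48,  1.13, -0.16]))
```

```bash
python3 - <<'E'
from push3 import *
ctrl.move_l(W(-2,20,230),vel=250)
ctrl.set_joints([0.85,0.1,1.6,0,1.39,-0.9])
p,d=optics.grab_frame("top"); np.savez("top7.npz",p=p,d=d); print(st()[0],lean()[0])
L=(cloud("top",d)-O)@Rc; L=L.reshape(-1,3); L=L[np.isfinite(L[:,0])]; X,Y,Z=L.T
m=(abs(X)<14)&(Y>50)&(Y<95)
for y in range(50,95,2):
    k=m&(abs(Y-y)<1.01)
    if k.any(): print(y,k.sum(),np.percentile(Z[k],[5,50,95]).round(1))
k=(Z>92)&(Z<106)&(Y>-45)&(Y<15)&(abs(X)<40); print(cv2.minAreaRect(L[k][:,:2].astype(np.float32)))
k=(Z>116)&(Y<-60); print("tip",L[k].min(0),L[k].max(0),np.median(L[k],0))
g=lambda a:(255*(a[:,:,::-1]/255.)**0.5).astype(np.uint8)
cv2.imwrite("pics/p7.png",cv2.resize(g(p[145:225,255:355]),None,fx=7,fy=7,interpolation=cv2.INTER_CUBIC))
E
```

```text
32.55 yaw 0.001 lean+y -0.000 y@107 91.2
50 6 [63.8 65.  69.4]
52 10 [62.4 65.9 67.2]
54 8 [60.8 63.6 66.4]
56 6 [ 8.4 18.  27.5]
58 13 [ 7.6 12.1 25.8]
60 11 [ 9.3 12.6 25.5]
62 14 [10.2 26.4 29.5]
64 11 [25.5 27.3 30.4]
66 11 [25.9 27.5 29.8]
68 12 [24.5 28.3 31.5]
70 8 [ 9.4 10.7 13.5]
72 12 [ 9.1 11.1 14.2]
74 9 [ 8.1 11.6 13.2]
76 9 [ 8.7 11.2 12.5]
78 12 [ 7.8 11.  12.1]
80 58 [ 11.7  93.1 140.3]
82 13 [138.8 140.7 142.5]
84 14 [138.2 140.1 144.5]
86 12 [138.5 140.3 143.4]
88 16 [138.4 141.2 143.1]
90 5 [138.9 140.1 142.9]
92 4 [105.4 106.4 106.9]
94 13 [102.5 105.2 107.7]
((0.24910926818847656, -21.166915893554688), (11.662001609802246, 50.89242172241211), 74.1777572631836)
tip [ -11.8236652  -124.69609574  119.20131835] [  11.78851652 -107.34092943  135.78682117] [  -0.84387496 -115.08925462  130.95026978]
```

View pics/p7.png

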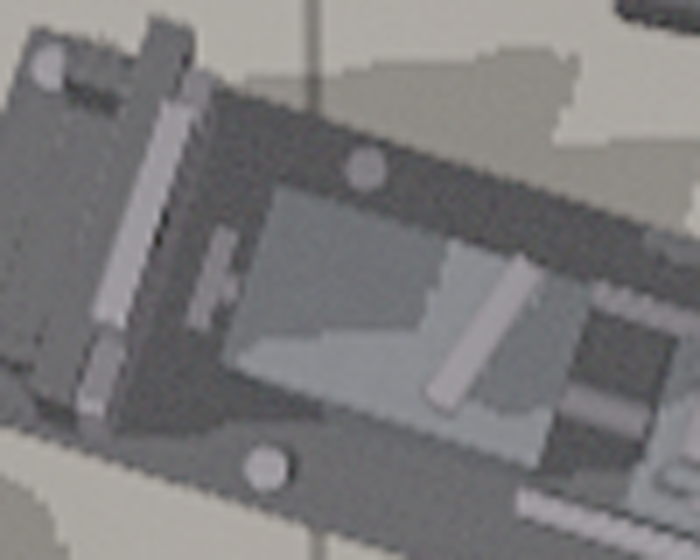

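The top crop shows the plate flat on the jaw ((145,215)), the pad front at about (200,270) and the wing at (485,335). The measured pad gap is about 11 mm and the wing angle is -0.276, so I'll turn it about 2.15 rad clockwise.

```bash
python3 - <<'E'
from push3 import *
a=-0.276+np.pi/2
ctrl.move_ptp(W(0,-19.7,160),down(a))
print(ctrl.move_l(W(0,-19.7,99),vel=90,threshold=10),st())
ctrl.gripper_to(5,60); s=st(); print(s)
if 9<s[3]<15:
    q=list(sensors.read_state()["q"]); q0=q[5]; q[5]+=1.95
    ctrl.set_joints(q); print(st()); print("wt",sensors.read_state()["wrist_torque"])
E
```

```text
False (35.38, array([  0.5, -19.6,  99.4]), array([ 0.6,  0.2, -0.5]), 39.9, array([-0.15,  0.33,  1.75, -0.  ,  1.07, -1.13]))
(35.74, array([  0.7, -19.4, 100. ]), array([-0.6,  0.8,  3.3]), 11.0, array([-0.15,  0.33,  1.75,  0.  ,  1.07, -1.13]))
(37.44, array([  2.6, -18.8, 100.1]), array([ 6.6,  3.3, -3. ]), 11.0, array([-0.15,  0.33,  1.75,  0.  ,  1.06,  0.82]))
wt [ 0.16630833 -0.67127759  0.06066364]
```

```bash
cat > gap.py <<'E'
from push3 import *
def gap(f):
    p,d=optics.grab_frame("top"); np.savez(f,p=p,d=d)
    L=(cloud("top",d)-O)@Rc; L=L.reshape(-1,3); L=L[np.isfinite(L[:,0])]; X,Y,Z=L.T
    k=(abs(X)<14)&(Y>56)&(Y<92)&(Z>20)&(Z<34); print("pad y",np.percentile(Y[k],[2,50,98]).round(1) if k.any() else None)
    k=(abs(X)<14)&(Y>56)&(Y<92)&(Z>36)&(Z<135); print("plate back",np.percentile(Y[k],[2,50]).round(1) if k.any() else None)
    k=(Z>92)&(Z<106)&(Y>-50)&(Y<20)&(abs(X)<40); print(cv2.minAreaRect(L[k][:,:2].astype(np.float32)))
    k=(Z>116)&(Y<-60); print("tip",L[k].min(0).round(1),L[k].max(0).round(1))
    g=lambda a:(255*(a[:,:,::-1]/255.)**0.5).astype(np.uint8)
    cv2.imwrite("pics/"+f[:-4]+".png",cv2.resize(g(p[145:225,255:355]),None,fx=7,fy=7,interpolation=cv2.INTER_CUBIC))
E
python3 - <<'E'
from gap import *
q=list(sensors.read_state()["q"]); q[5]+=0.17; ctrl.set_joints(q); print(st())
ctrl.gripper_to(40); ctrl.move_l(W(0,-19.7,190),vel=200)
ctrl.set_joints([0.85,0.1,1.6,0,1.39,0.3])
print(lean()[0]); gap("top8.npz"); print(st()[0])
E
```

```text
(37.73, array([  2.7, -18.9, 100. ]), array([0.9, 0.8, 1. ]), 10.9, array([-0.15,  0.33,  1.74,  0.  ,  1.06,  0.99]))
yaw -0.003 lean+y -0.003 y@107 91.3
pad y [57.6 73.  79.7]
plate back [79.6 79.8]
((0.5549182891845703, -21.163724899291992), (51.95323181152344, 12.451562881469727), 42.52900695800781)
tip [ -11.9 -113.6  120. ] [ 12.1 -96.6 136.8]
40.75
```

View pics/top8.png

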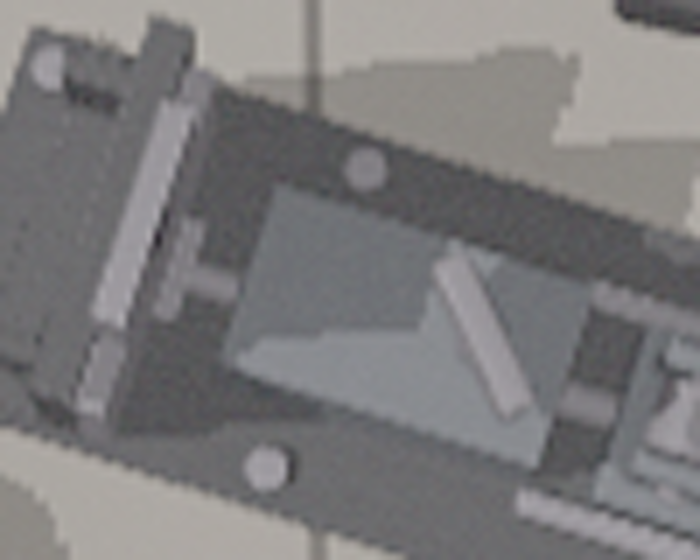

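```bash
python3 - <<'E'
from h import *
for f in("top7.npz","top8.npz"):
    L=(cloud("top",np.load(f)["d"])-O)@Rc; L=L.reshape(-1,3); L=L[np.isfinite(L[:,0])]; X,Y,Z=L.T
    pad=(abs(X)>7)&(abs(X)<16)&(Y>57)&(Z>21)&(Z<32); bed=(abs(X)>7)&(abs(X)<16)&(Y>57)&(Y<84)&(Z<17)
    print(f,"pad y sorted",np.sort(Y[pad]).round(1)[[0,1,2,3]],np.sort(Y[pad]).round(1)[-6:],"bed y max",np.sort(Y[bed])[-5:].round(1), "med pad",np.median(Y[pad]).round(2),pad.sum())
    o=(abs(X)>20)&(abs(X)<50)&(Y>57)&(Y<84); print(" plate foot: bed ymax",np.sort(Y[o&(Z<17)])[-6:].round(1),"plate ymin",np.sort(Y[o&(Z>22)&(Z<60)])[:6].round(1))
E
```

```text
top7.npz pad y sorted [61.3 61.4 61.5 62. ] [536.8 538.3 538.4 539.  539.4 540. ] bed y max [78.7 78.7 78.8 79.4 79.5] med pad 113.42 66
 plate foot: bed ymax [79.3 79.3 79.4 79.5 79.6 79.6] plate ymin [79.4 79.4 79.5 79.5 79.5 79.5]
top8.npz pad y sorted [72.  72.1 72.7 72.7] [538.9 539.5 539.6 539.8 539.8 541.1] bed y max [70.8 71.3 71.5 71.5 78.1] med pad 115.91 69
 plate foot: bed ymax [79.5 79.5 79.6 79.6 79.8 79.8] plate ymin [79.4 79.4 79.4 79.5 79.6 79.6]
```

```bash
python3 - <<'E'
from h import *
for f in("top7.npz","top8.npz"):
    L=(cloud("top",np.load(f)["d"])-O)@Rc; L=L.reshape(-1,3); L=L[np.isfinite(L[:,0])]; X,Y,Z=L.T
    r=(abs(X)>7)&(abs(X)<16)&(Y>57)&(Y<82)
    i=np.where(r)[0]; i=i[np.argsort(Y[i])]; print(f,[(round(float(Y[j]),1),round(float(Z[j]))) for j in i if Y[j]>64][:70])
E
```

```text
top7.npz [(64.1, 30), (64.1, 30), (64.3, 29), (65.0, 26), (65.1, 26), (65.6, 28), (65.7, 27), (66.0, 22), (66.3, 28), (66.4, 27), (66.4, 28), (66.5, 28), (67.0, 29), (67.2, 27), (67.7, 30), (67.7, 32), (68.4, 16), (68.5, 27), (68.6, 29), (68.7, 25), (70.0, 11), (70.1, 9), (70.6, 12), (70.8, 10), (70.8, 10), (71.4, 11), (71.5, 10), (71.5, 11), (72.0, 14), (72.1, 14), (72.8, 12), (72.8, 14), (73.6, 14), (73.6, 11), (73.6, 12), (73.7, 8), (74.3, 13), (74.9, 13), (75.1, 11), (75.9, 8), (75.9, 10), (76.0, 9), (76.5, 12), (76.7, 9), (77.2, 11), (77.5, 8), (77.9, 12), (78.0, 11), (78.7, 11), (78.7, 10), (78.8, 11), (79.4, 12), (79.5, 97), (79.5, 11), (79.5, 23), (79.6, 119), (79.6, 72), (79.6, 84), (79.6, 127), (79.6, 138), (79.7, 45), (79.7, 58), (79.7, 82), (79.7, 71), (79.7, 32), (79.7, 34), (79.7, 138), (79.7, 19), (79.7, 104), (79.8, 115)]
top8.npz [(64.1, 11), (64.2, 14), (64.3, 8), (64.9, 11), (64.9, 13), (65.7, 12), (65.7, 8), (66.4, 9), (66.4, 11), (66.5, 10), (67.0, 12), (67.1, 13), (67.8, 13), (67.9, 9), (68.4, 13), (68.4, 15), (68.7, 10), (69.1, 13), (69.3, 10), (69.3, 12), (70.0, 10), (70.0, 11), (70.6, 12), (70.8, 11), (70.8, 10), (71.3, 13), (71.5, 10), (71.5, 11), (71.7, 20), (72.0, 17), (72.0, 29), (72.1, 30), (72.7, 31), (72.7, 29), (73.5, 27), (73.5, 29), (73.6, 26), (74.1, 30), (74.4, 26), (74.8, 30), (74.9, 31), (75.7, 27), (75.7, 28), (75.7, 28), (76.3, 28), (76.5, 28), (77.1, 27), (77.4, 23), (77.7, 28), (77.7, 30), (77.9, 28), (78.1, 11), (78.4, 31), (78.4, 29), (78.5, 27), (79.2, 28), (79.3, 28), (79.6, 72), (79.6, 129), (79.6, 118), (79.7, 82), (79.7, 34), (79.7, 45), (79.7, 116), (79.7, 32), (79.7, 57), (79.8, 136), (79.8, 44), (79.8, 69), (79.8, 126)]
```

The pad is free and touching to within about 0.5 mm (front about 79.5, plate back 79.5), and the wing turned 2.12 rad. Next I'll flip the lever.

```bash
python3 - <<'E'
from push3 import *
ctrl.gripper_to(0)
print(lean()[0])
R=down(0); T=lambda ky,kz: W(0,ky+11,kz+25)
ctrl.move_ptp(T(-78,150),R); ctrl.move_l(T(-80,120),vel=100,threshold=10)
for f in np.linspace(0,1.6,9):
    ky=-103-76*np.sin(f)+9*np.cos(f)-6*np.sin(f); kz=50+76*np.cos(f)+9*np.sin(f)-6*np.cos(f)
    r=ctrl.move_l(T(ky,kz),vel=60,threshold=25); s=st(); print(round(f,2),r,s[1],s[2])
    if r: break
print(ctrl.move_l(T(ky,51),vel=25,threshold=14),st())
ctrl.hold(.4)
ctrl.move_l(T(ky,130),vel=150)
ctrl.set_joints([0.85,0.1,1.6,0,1.39,0.3])
p,d=optics.grab_frame("top"); np.savez("top9.npz",p=p,d=d); p2,d2=optics.grab_frame("side"); np.savez("side9.npz",p=p2,d=d2)
print(st()[0],lean()[0])
for n,dd in(("top",d),("side",d2)):
    L=(cloud(n,dd)-O)@Rc; L=L.reshape(-1,3); L=L[np.isfinite(L[:,0])]; X,Y,Z=L.T
    for y in range(-190,-110,8):
        k=(abs(X)<7)&(abs(Y-y)<4)&(Z>30); 
        if k.any(): print(n,y,np.percentile(Z[k],[50,90]).round(1))
g=lambda a:(255*(a[:,:,::-1]/255.)**0.5).astype(np.uint8)
cv2.imwrite("pics/p9.png",cv2.resize(g(np.hstack([p[140:250,240:400],p2[130:240,200:300]])),None,fx=3,fy=3,interpolation=cv2.INTER_CUBIC))
E
```

```text
yaw -0.000 lean+y 0.006 y@107 91.1
0.0 False [  0.4 -83.5 145.5] [-1.  -0.5  1.3]
0.2 False [   0.  -100.2  145.4] [-0.1  0.7  1.2]
0.4 False [   0.  -116.4  143. ] [0.5 0.3 0.4]
0.6 False [  -0.2 -131.6  137.6] [-0.1  0.6 -0.1]
0.8 False [  -0.3 -145.2  129.9] [-0.6 -0.4 -0.5]
1.0 False [  -0.4 -156.6  119.9] [-0.7  0.1  0.2]
1.2 False [  -0.5 -165.5  108.1] [ 0.  -0.1 -0.2]
1.4 False [  -0.6 -171.5   95. ] [ 0.3  0.6 -0.2]
1.6 False [   0.4 -174.2   81.7] [1.3 0.1 1.4]
True (47.6, array([   0.6, -174.2,   81.5]), array([-2.4,  0.8,  7.8]), 0.1, array([-0.45,  0.3 ,  1.83,  0.  ,  1.01, -0.13]))
51.08 yaw -0.003 lean+y 0.001 y@107 91.3
top -182 [48.4 48.4]
top -174 [54.  57.1]
top -166 [54.  57.5]
top -158 [51.1 53.3]
top -150 [51.2 53.8]
top -142 [51.9 53.5]
top -134 [51.7 53. ]
top -126 [52.2 53.4]
top -118 [52.4 55. ]
side -174 [55.6 56.1]
side -166 [55.7 57.5]
side -158 [53.  54.3]
side -150 [52.7 54.3]
side -142 [53.7 54.6]
side -134 [53.6 54.5]
side -126 [53.3 54.6]
side -118 [53.6 55.5]
```

View pics/p9.png

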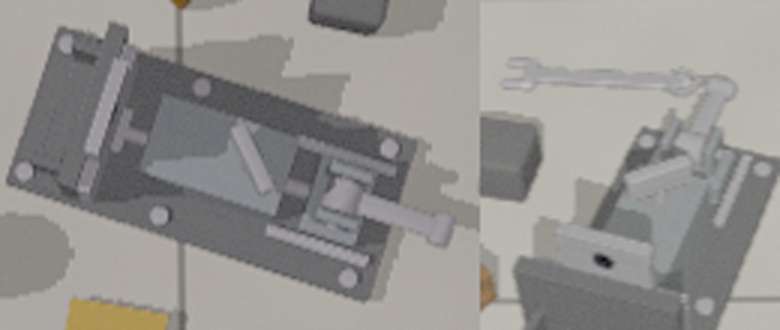

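The view shows the lever lying level along its whole length (bar end at (438,230), top z 57), the plate upright against the jaw and the pad on it. I'm handing in.

```bash
python3 -c "
from h import *
print(st()); ctrl.finish_job()"
```

```text
(51.12, array([-384.1,  339.2,  286.9]), array([ 0.4, -0.8,  0.6]), 0.0, array([ 0.85,  0.1 ,  1.6 , -0.  ,  1.39,  0.3 ]))
the job is handed in; nothing more can be done
```

The template is locked upright against the back jaw, and I handed the job in at 51 s of the 70 s allowed. No verdict is reported.

- **Template:** It took four pushes.
  - The first fell back, because I stopped short on a force reading.
  - The next two stood it up but left its foot about 8 mm out from the jaw.
  - The last, with open fingers straddling the nose block and an upward drag, slid the foot home. It measured under 0.01 rad off upright, flat against the jaw.
- **Wing nut:** I turned it 2.12 rad clockwise with the lever up. The pad front and the template's back then both measured about 79.5 mm along the clamp, so they were touching to within about 0.5 mm, with no visible compression.
- **Lever:** It is level, at about 1.58 to 1.6 rad judging by its height in both cameras. The template still stood flat afterwards, at 0.001 rad lean.
- **Not checked directly:** The pad's press-back and lock force were not measured. About 5 to 6 mm is expected from the touching setting. I also did not measure how far the other things on the counter moved, but they look untouched in the pictures.
- **Disagreement:** The two cameras differed by about 3 mm along the clamp axis, so I used the average.

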